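# Press home the rocking paint-tin lid

## Task

Check the lids of the four paint tins: going along the row from the robot's left to its right, press on each lid with the fingertips to feel whether it rocks. One is held up at one edge by a lump of dried paint; press that lid down until it sits flush all round. Only press: do not lift or dent any lid, and leave the other things on the table where they are.

Things in the scene. Friction and masses are not known exactly. Their poses are not given: they have to be found in the camera images.
- tin_1: The leftmost (largest y) of the four identical paint tins: upright round steel tin with a plain paper label, 99 mm across, 111 mm high to its rolled rim, full, and does not move. Origin: centre of its underside on the table; z up.
- tin_2: The second from the left of the four identical paint tins: upright round steel tin with a plain paper label, 99 mm across, 111 mm high to its rolled rim, full, and does not move. Origin: centre of its underside on the table; z up.
- tin_3: The third from the left of the four identical paint tins: upright round steel tin with a plain paper label, 99 mm across, 111 mm high to its rolled rim, full, and does not move. Origin: centre of its underside on the table; z up.
- tin_4: The rightmost of the four identical paint tins: upright round steel tin with a plain paper label, 99 mm across, 111 mm high to its rolled rim, full, and does not move. Origin: centre of its underside on the table; z up.
- lid_1_top (a point): Centre of the flat top of the lid on tin_1; z: the lid's upward normal. 82 mm across. Home: level, 113 mm above the tin's underside. Exactly one lid, on any of the tins, is held up by a lump of half-dried paint under one edge, on any side: that edge stands about 3.5 mm high, the opposite edge is down, and a touch to either side of the lump rocks it.
- lid_2_top (a point): Centre of the flat top of the lid on tin_2; z: the lid's upward normal. 82 mm across. Home: level, 113 mm above the tin's underside. The lump under the rocking lid's edge holds against a light touch and gives way for good at about 10 N.
- lid_3_top (a point): Centre of the flat top of the lid on tin_3; z: the lid's upward normal. 82 mm across. Home: level, 113 mm above the tin's underside. A push of about 20 N on the rocking lid above its lump, some 25 to 30 mm from the middle, brings the lid home; at the middle it needs about 30 N.
- lid_4_top (a point): Centre of the flat top of the lid on tin_4; z: the lid's upward normal. 82 mm across. Home: level, 113 mm above the tin's underside. Each lid is loose in its mouth, about 55 g: a 4 mm thick metal flange that lies on the tin's ring, over a 68 mm wide, 9 mm deep plug with 2 mm of play in the mouth.
- tint_a: Small amber tinting bottle with a black nozzle, 34 mm across, 116 mm high, standing just beyond tin_2. Origin: centre of its underside. Not part of the job.
- tint_b: Small amber tinting bottle like tint_a, standing just on the robot's side of tin_3. Origin: centre of its underside. Not part of the job.
- cup: Empty white plastic mixing cup, 72 mm across, 95 mm high, standing just on the robot's side of tin_4. Origin: centre of its underside. Not part of the job.
- brush: Flat brush lying beyond the tins, 200 mm long, 50 mm wide, 15 mm high. Origin: near its middle, on the table. Not part of the job.
- filling_knife: Filling knife lying on the robot's side of tins 1 and 2, 200 mm long, 75 mm wide, 18 mm high. Origin: near its middle, on the table. Not part of the job.
- cornice_sample: Piece of plaster cornice lying beyond tin_1, 100 x 170 mm, 26 mm high. Origin: centre of its underside. Not part of the job.
- dryer: Black hair dryer lying on its side beyond tin_4, 175 mm long, 76 mm high. Origin: under its barrel, on the table. Not part of the job.
Things that resemble listed ones, but are neither listed nor needed, are in the scene too. What is shaped like the part that bears lid_1_top but red is not meant.

How it is judged:
On the way, in this order (a step that is already met when the one before it is completed fails the run):
1. the first (leftmost) lid is pressed with the fingers (contact force between the fingers and lid_1 above 1 N), for 0.04 s.
2. the second lid is pressed with the fingers (contact force between the fingers and lid_2 above 1 N), for 0.04 s.
3. the third lid is pressed with the fingers (contact force between the fingers and lid_3 above 1 N), for 0.04 s.
4. the fourth (rightmost) lid is pressed with the fingers (contact force between the fingers and lid_4 above 1 N), for 0.04 s.
At the end, for the whole second after the job is handed in: All four lids sit flush on their tins: level within 0.017 rad (about 1 degree), the middle of the top within 1.2 mm of its home height of 113 mm above the tin's underside, and within 5 mm of the tin's axis (z of lid_1_top in the frame of tin_1 between 0.1115 and 0.1142 m and angle between each of lid_1_top, lid_2_top, lid_3_top, lid_4_top's own z axis and vertical below 0.017 rad and horizontal distance between lid_1_top and tin_1 below 0.005 m and z of lid_2_top in the frame of tin_2 between 0.1115 and 0.1142 m and horizontal distance between lid_2_top and tin_2 below 0.005 m and z of lid_3_top in the frame of tin_3 between 0.1115 and 0.1142 m and horizontal distance between lid_3_top and tin_3 below 0.005 m and z of lid_4_top in the frame of tin_4 between 0.1115 and 0.1142 m and horizontal distance between lid_4_top and tin_4 below 0.005 m); the robot touches nothing.
It fails at once if a lid is lifted or pried up (middle of its top more than 12 mm above its seated height) or knocked off its mouth (z of lid_1_top in the frame of tin_1 above 0.125 m or horizontal distance between lid_1_top and tin_1 above 0.012 m or z of lid_2_top in the frame of tin_2 above 0.125 m or horizontal distance between lid_2_top and tin_2 above 0.012 m or z of lid_3_top in the frame of tin_3 above 0.125 m or horizontal distance between lid_3_top and tin_3 above 0.012 m or z of lid_4_top in the frame of tin_4 above 0.125 m or horizontal distance between lid_4_top and tin_4 above 0.012 m).
It fails at once if one of the other things on the table is moved by more than 25 mm (distance of any of tint_a, tint_b, cup, brush, filling_knife, cornice_sample, dryer from where it was at the start of the episode above 0.025 m).
It fails at once if a lid is pressed so hard that it dents (more than 80 N) (contact force between the arm and lid_1 above 80 N or contact force between the arm and lid_2 above 80 N or contact force between the arm and lid_3 above 80 N or contact force between the arm and lid_4 above 80 N).
It also fails if it takes over 54 s, if anything falls off the work surface, if the arm or the gripper's body presses on something with over 40 N, if the wrist force passes 120 N, or if a joint passes its speed limit or range.

## Robot

A 6-joint arm with a two-finger parallel gripper is mounted at the origin on the work surface. World frame = base frame: x ahead of the robot, y to its left, z up, the work surface at z = 0. Lengths are in m, angles in rad, forces in N, time in s.
With the tool pointing down it reaches from about 0.425 to 0.95 m from the base axis. Payload 3.5 kg.
Tool frame: the origin (TCP) lies on the centre line of the jaws, within the pads' length; the fingertips stand ahead of it and the grasp point (between the pads) lies 11 mm behind it (tips_ahead is the z of the fingertips in the tool frame, in m); z points along the fingers, y is the direction in which the jaws open and shut (so a half turn about z gives the same grasp; the last joint's range is limited). The gripper opens to 85 mm and grips with 20 to 120 N. Pads are 22 mm wide; open, the fingers measure 114 mm over their backs; the gripper's body (76 mm by 85 mm) begins 54 mm behind the grasp point. The pads swing forward as they close: fully open they stand 13 mm farther back than shut.
Start: joints at [-1.333, 0.286, 1.577, -0, 1.279, -0.15], TCP at [0.255, -0.625, 0.239] pointing down, gripper open.
Joint ranges: [-2.77, 2.77], [-0.9, 2.22], [0.21, 2.48], [-1.53, 4.67], [0.24, 2.81], [-2.84, 2.84]. Speed limits (rad/s): [2.79, 2.79, 3.14, 3.14, 3.14, 3.14].

## Interface

Orientations are given as a unit quaternion [x, y, z, w].
In Python, from plant import * gives the robot as it stands. The module is installed in compiled form; this text tells all that it offers.
- The arm moves only by the tool move_arm, never from a script. Its arguments are lists of equal length, an entry for each row: "linear": the shift along the world's x, y, z in m, a list of three; "twist": the turn, a rotation vector about the world's x, y, z in degrees, a list of three. A call has 1 to 20 rows; each row shifts and turns the pose as measured when the row begins; what a row does not reach is not made up. A row lasts 1/12 s, in which the tool goes at most 41.7 mm and 7.16 degrees, less where a joint would pass 70% of its speed; a pose out of reach is approached as far as the arm can. A call is refused whole if a number of a shift passes 0.0417 or a number of a turn 7.16, either way. A call with a gripper value outside its range is refused whole. "grip" is the opening, from 0 (shut) to 1 (fully open), set as the call begins (left out, the last holds). The fingers move at their own pace and stop on an object; "force" is the grip in N (left out, the last holds). Time passes only in rows, so rows that do not move let the fingers close. It gives the time, the measured TCP pose, the force and the opening at its end, in the units of the state.
- get_state(): the state, without advancing time (a new reading comes with each control period).
- read_camera(name): name is "scene" or "side" or "wrist"; returns a dict with "img" (480x640x3 uint8, blue, green, red), "depth" (480x640 float32, m along the optical axis (not along the pixel's ray), 0 where there is no reading), "fx", "fy", "cx", "cy" (pixels), "dist" ([k1, k2, p1, p2, k3] as OpenCV has them; the pictures are not rectified), "rvec" (rotation vector, rad) and "tvec" (3), from world to camera coordinates, as OpenCV has them. Camera axes: x right, y down, z forward; pixel columns grow to the right and rows downward; lengths in m; the calibration is good to about 2 mm. A picture is of the moment at which its call begins.
- sign_off(): hands the job in, once; it reports no verdict.
The state is a dict: "time": time; "qpos": joint angles; "dq": joint speeds; "joint_efforts": joint torques, N m; "eef_pos": TCP position; "tcp_rot": TCP orientation; "contact_force": force on the tool from outside, world axes, zero at the start; "wrist_torque": the same for the moment, N m; "opening": opening from 0.0 (shut) to 1.0 (fully open).
Only numpy, scipy, OpenCV 4.12 (cv2) and the standard library are available. Lean on these libraries where they do the work, as an engineer would, in place of code of your own. Each camera call takes 0.05 s, during which the arm holds its last target.

## Working session

There is one attempt and no reset: what is moved stays moved. The work goes in short steps, Python scripts to look and compute and a tool call to move; the robot and the scene stay as the last step left them, time stands still between calls to the robot, and variables do not carry over. Pictures are saved under pics/ and viewed, and the job is handed in when it is done.

Besides the shell and the picture viewer there is one more tool, called after "Call:" as a command line: name --argument value ..., lists and objects as JSON in quotes. move_arm: Moves the arm, as the interface text tells. Its arguments: {"type":"object","properties":{"linear":{"type":"array","items":{"type":"array","items":{"type":"number"}}},"twist":{"type":"array","items":{"type":"array","items":{"type":"number"}}},"grip":{"type":"number"},"force":{"type":"number"}},"required":["linear","twist"]}

```bash
mkdir -p pics; python3 - <<'E'
from plant import *
import cv2,numpy as np
s=get_state();print({k:np.round(v,3) for k,v in s.items()})
for n in ("scene","side","wrist"):
    c=read_camera(n);cv2.imwrite(f"pics/{n}0.png",c["img"]);np.savez(f"{n}0.npz",**c)
E
```

```text
{'time': np.float64(0.0), 'qpos': array([-1.333,  0.287,  1.578,  0.   ,  1.279, -0.15 ]), 'dq': array([ 0.001,  0.   , -0.001,  0.001,  0.001, -0.001]), 'joint_efforts': array([ 2.0000e-03, -4.0598e+01, -2.9262e+01, -0.0000e+00,  6.0000e-03,
       -0.0000e+00]), 'eef_pos': array([ 0.255, -0.624,  0.238]), 'tcp_rot': array([ 0.981,  0.193, -0.   , -0.001]), 'contact_force': array([-0.471,  0.25 ,  1.26 ]), 'wrist_torque': array([-0.012,  0.008, -0.022]), 'opening': np.float64(0.997)}
```

View pics/scene0.png

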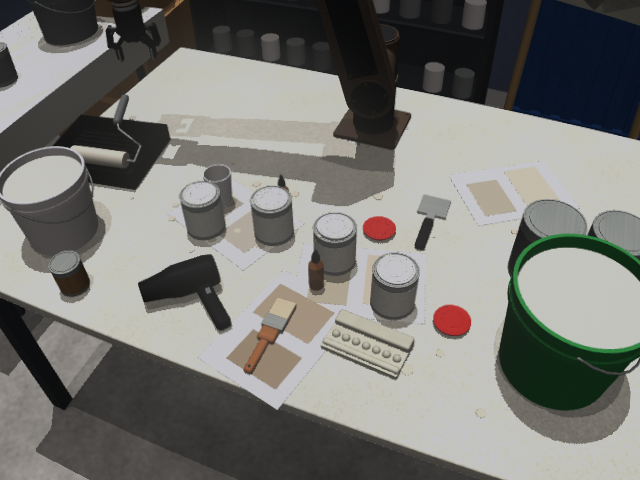

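View pics/side0.png

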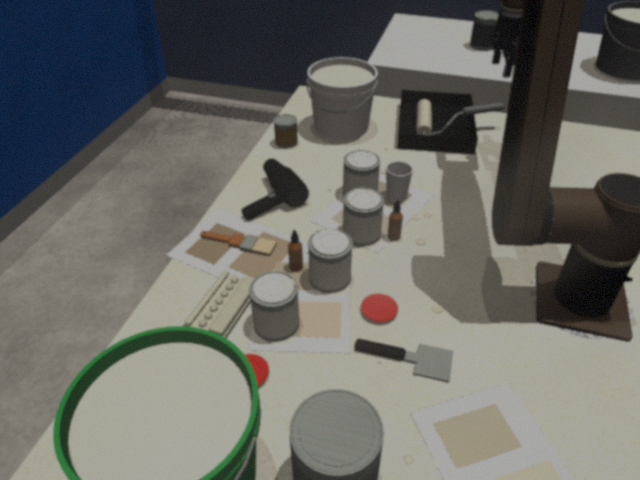

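View pics/wrist0.png

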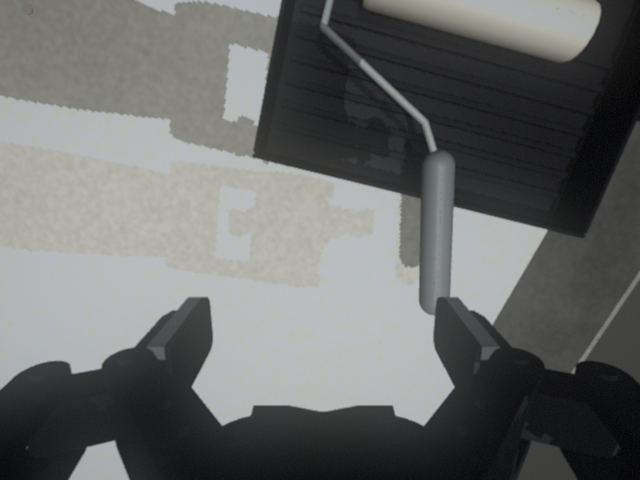

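The scene camera faces the robot. The tins run from tin_1 at pixel (395,283) through (334,240) and (271,213) to tin_4 at (203,208). The side view agrees. I'll measure positions and lid tilt from depth next.

```bash
cat > h.py <<'E'
import cv2,numpy as np
def cloud(c):
    K=np.array([[c["fx"],0,c["cx"]],[0,c["fy"],c["cy"]],[0,0,1.]])
    v,u=np.mgrid[0:480,0:640]
    p=np.stack([u.ravel(),v.ravel()],1).astype(float)
    n=cv2.undistortPoints(p[:,None],K,np.array(c["dist"]).ravel())[:,0]
    d=c["depth"].ravel().astype(float)
    X=np.c_[n*d[:,None],d]
    R=cv2.Rodrigues(np.array(c["rvec"]).ravel())[0]
    W=(X-np.array(c["tvec"]).ravel())@R
    W[d==0]=np.nan
    return W.reshape(480,640,3)
E
python3 - <<'E'
import numpy as np,cv2
from h import *
seeds={"scene":[(395,270),(334,227),(271,200),(203,195)],"side":[(274,290),(330,244),(363,203),(361,160)]}
for n in seeds:
    c=dict(np.load(n+"0.npz"));W=cloud(c)
    for i,(u,v) in enumerate(seeds[n]):
        P=W[v-40:v+41,u-40:u+41].reshape(-1,3)
        ctr=W[v,u,:2]
        for _ in range(5):
            m=(P[:,2]>.104)&(P[:,2]<.125)&(np.hypot(*(P[:,:2]-ctr).T)<.055)
            ctr=cv2.minEnclosingCircle(P[m][:,:2].astype(np.float32))[0]
        A=P[m]; L=A[np.hypot(*(A[:,:2]-ctr).T)<.038]
        co,*_=np.linalg.lstsq(np.c_[L[:,:2]-ctr,np.ones(len(L))],L[:,2],rcond=None)
        print(n,i+1,np.round(ctr,4),m.sum(),"plane z,sx,sy",np.round(co[[2,0,1]],4), "rms",np.std(L[:,2]-np.c_[L[:,:2]-ctr,np.ones(len(L))]@co).round(4))
c=dict(np.load("scene0.npz"));W=cloud(c)
for nm,(u,v) in dict(tint_a=(316,258),tint_b=(282,180),cup=(217,172)).items(): print(nm,W[v,u])
im=c["img"]
rows=[cv2.resize(im[v-35:v+35,u-40:u+40],None,fx=5,fy=4,interpolation=cv2.INTER_CUBIC) for u,v in [(395,275),(334,230),(271,203),(203,198)]]
cv2.imwrite("pics/crop0.png",np.vstack([np.hstack(rows[:2]),np.hstack(rows[2:])]))
E
```

```text
scene 1 [0.6346 0.2582] 1381 plane z,sx,sy [ 0.1128 -0.0018 -0.004 ] rms 0.0019
scene 2 [0.5625 0.093 ] 1124 plane z,sx,sy [ 0.1145  0.0276 -0.0301] rms 0.002
scene 3 [ 0.5284 -0.0823] 972 plane z,sx,sy [ 0.113   0.0024 -0.002 ] rms 0.002
scene 4 [ 0.5744 -0.2524] 905 plane z,sx,sy [0.1129 0.0014 0.0171] rms 0.0021
side 1 [0.6327 0.2566] 1413 plane z,sx,sy [ 0.112   0.0034 -0.0047] rms 0.0015
side 2 [0.559  0.0915] 1095 plane z,sx,sy [ 0.114   0.0405 -0.0296] rms 0.0017
side 3 [ 0.524 -0.084] 835 plane z,sx,sy [ 0.1124  0.0022 -0.0069] rms 0.0018
side 4 [ 0.5714 -0.2521] 639 plane z,sx,sy [ 0.1124 -0.0028 -0.002 ] rms 0.002
tint_a [0.65621204 0.08512772 0.09963765]
tint_b [ 0.44578944 -0.09251041  0.10104439]
cup [ 0.44885924 -0.27932811  0.07525832]
```

View pics/crop0.png

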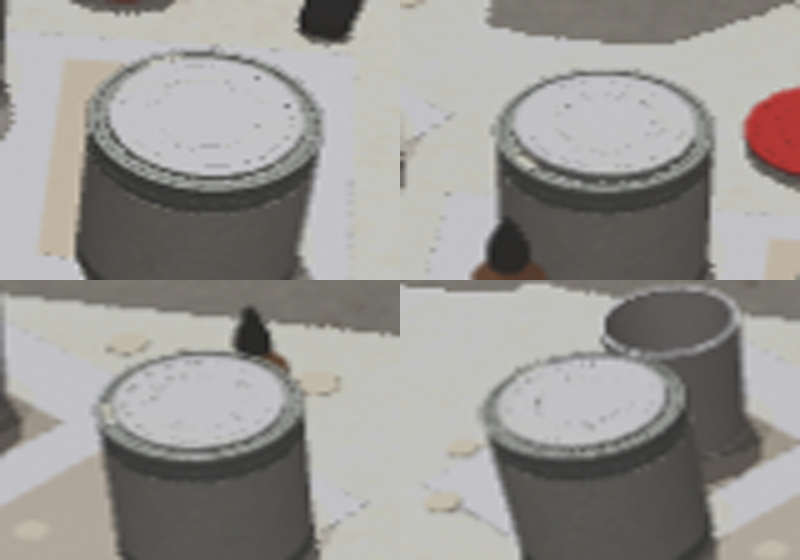

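The depth fit shows lids 1, 3 and 4 level. Lid 2 is tilted about 2.5°, with its high edge toward +x,−y, and a lump is visible there at crop pixel (525,160). Before moving I'll check the fingertip geometry and the obstacles along the path.

```bash
python3 - <<'E'
import plant
print([a for a in dir(plant) if not a.startswith('__')]); print(getattr(plant,'tips_ahead',None))
import numpy as np
from h import *
W=cloud(dict(np.load("scene0.npz")))
for n,(u,v) in dict(bucketgrey=(45,185),bucket2=(70,180),green=(520,290),greenL=(510,300),tin_r=(540,215)).items(): print(n,W[v,u].round(3))
m=(W[...,2]>.13)&(W[...,0]>.3)&(W[...,0]<.95)&(abs(W[...,1])<.75)
P=W[m];
for y in np.arange(-.75,.75,.1):
    q=P[(P[:,1]>=y)&(P[:,1]<y+.1)]
    if len(q)>5: print(round(y,2),len(q),q.min(0).round(3),q.max(0).round(3))
E
```

```text
['Unreachable', 'get_state', 'read_camera', 'sign_off', 'tips_ahead']
0.008
bucketgrey [ 0.732 -0.581  0.168]
bucket2 [ 0.696 -0.532  0.169]
green [0.688 0.503 0.209]
greenL [0.71  0.49  0.201]
tin_r [0.416 0.517 0.164]
-0.75 1103 [ 0.626 -0.709  0.157] [ 0.814 -0.65   0.194]
-0.65 2513 [ 0.304 -0.65   0.13 ] [ 0.835 -0.55   0.448]
-0.55 1711 [ 0.626 -0.55   0.13 ] [ 0.823 -0.487  0.196]
0.45 4979 [0.351 0.48  0.13 ] [0.784 0.55  0.241]
0.55 8928 [0.354 0.55  0.13 ] [0.806 0.65  0.24 ]
0.65 6348 [0.331 0.65  0.13 ] [0.802 0.75  0.24 ]
```

Call:
move_arm --linear '[[0.01,0.03,0],[0.015,0.035,0],[0.015,0.035,0],[0.015,0.035,0],[0.015,0.035,0],[0.015,0.035,0]]' --twist '[[0,0,0],[0,0,0],[0,0,0],[0,0,0],[0,0,0],[0,0,0]]' --grip 0

```text
time: 0.65
eef_pos: [0.3371, -0.4168, 0.2334]
tcp_rot: [0.982, 0.187, -0.001, -0.003]
contact_force: [0.5, 0.5, 0.3]
opening: 0.141
```

Call:
move_arm --linear '[[0.016,0.037,0],[0.016,0.037,0],[0.016,0.037,0],[0.016,0.037,0],[0.016,0.037,0],[0.016,0.037,0],[0.016,0.037,0],[0.016,0.037,0],[0.016,0.037,0],[0.016,0.037,0],[0.016,0.037,0],[0.016,0.037,0],[0.016,0.037,0],[0.016,0.037,0],[0.016,0.037,0],[0.016,0.037,0],[0.016,0.037,0],[0.01,0.02,0],[0,0,0],[0,0,0]]' --twist '[[0,0,0],[0,0,0],[0,0,0],[0,0,0],[0,0,0],[0,0,0],[0,0,0],[0,0,0],[0,0,0],[0,0,0],[0,0,0],[0,0,0],[0,0,0],[0,0,0],[0,0,0],[0,0,0],[0,0,0],[0,0,0],[0,0,0],[0,0,0]]'

```text
time: 2.32
eef_pos: [0.6181, 0.2671, 0.2275]
tcp_rot: [0.982, 0.19, -0.002, -0.003]
contact_force: [0.2, -0.2, 1.1]
opening: 0.003
```

Call:
move_arm --linear '[[0.015,-0.01,-0.02],[0,0,-0.03],[0,0,-0.03],[0,0,-0.01],[0,0,-0.002],[0,0,0]]' --twist '[[0,0,0],[0,0,0],[0,0,0],[0,0,0],[0,0,0],[0,0,0]]'

```text
time: 2.82
eef_pos: [0.6323, 0.2518, 0.1347]
tcp_rot: [0.982, 0.189, -0.001, -0.003]
contact_force: [-0.5, 1.0, 0.2]
opening: -0.001
```

```bash
python3 - <<'E'
from plant import *
import cv2
s=get_state();print(s["eef_pos"],s["contact_force"])
c=read_camera("scene");cv2.imwrite("pics/s1.png",cv2.resize(c["img"][180:330,280:480],(800,600)))
E
```

```text
[0.63228227 0.2517962  0.13465124] [-0.46327972  1.02549859  0.20935559]
```

View pics/s1.png

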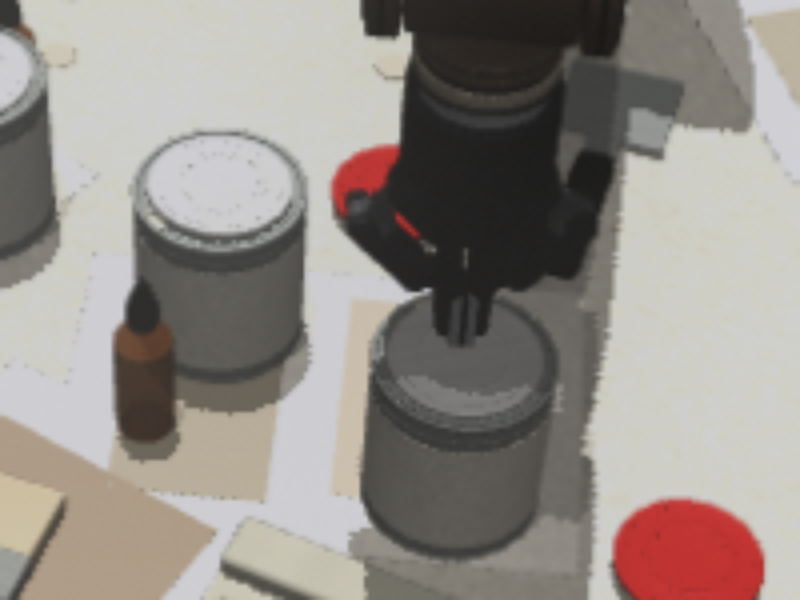

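The fingertips at crop pixel (463,340) are over lid 1, with about 14 mm still to go.

Call:
move_arm --linear '[[0,0,-0.008],[0,0,-0.003],[0,0,-0.002],[0,0,0]]' --twist '[[0,0,0],[0,0,0],[0,0,0],[0,0,0]]'

```text
time: 3.2
eef_pos: [0.6355, 0.252, 0.1278]
tcp_rot: [0.982, 0.188, 0.004, -0.003]
contact_force: [0.0, -0.0, 1.5]
opening: -0.001
```

Call:
move_arm --linear '[[0,0,-0.004],[0,0,-0.003],[0,0,-0.002]]' --twist '[[0,0,0],[0,0,0],[0,0,0]]'

```text
time: 3.45
eef_pos: [0.6369, 0.2526, 0.1211]
tcp_rot: [0.982, 0.189, 0.006, -0.003]
contact_force: [-5.0, -1.2, 15.8]
opening: 0.002
```

Call:
move_arm --linear '[[0,0,-0.003],[0,0,-0.002]]' --twist '[[0,0,0],[0,0,0]]'

```text
time: 3.62
eef_pos: [0.6373, 0.2528, 0.1212]
tcp_rot: [0.982, 0.189, 0.006, -0.002]
contact_force: [-2.6, -1.0, 3.8]
opening: 0.002
```

Contact came at TCP z = 0.121, and the lid is firm. One more short press to be sure, then I'll lift off and move toward tin 2, which needs −x and −y.

Call:
move_arm --linear '[[0,0,-0.002],[0,0,-0.002],[0,0,-0.001]]' --twist '[[0,0,0],[0,0,0],[0,0,0]]'

```text
time: 3.87
eef_pos: [0.6375, 0.2529, 0.1212]
tcp_rot: [0.982, 0.19, 0.006, -0.002]
contact_force: [0.3, 0.1, 0.5]
opening: 0.003
```

Call:
move_arm --linear '[[0,0,0.02],[0,0,0.03],[-0.012,-0.036,0],[-0.012,-0.036,0],[-0.012,-0.036,0],[-0.012,-0.036,0],[-0.006,-0.02,0],[0,0,0],[0,0,0]]' --twist '[[0,0,0],[0,0,0],[0,0,0],[0,0,0],[0,0,0],[0,0,0],[0,0,0],[0,0,0],[0,0,0]]'

```text
time: 4.62
eef_pos: [0.5809, 0.0851, 0.1716]
tcp_rot: [0.981, 0.192, 0.008, -0.002]
contact_force: [0.9, -0.5, -0.8]
opening: 0.001
```

Call:
move_arm --linear '[[0,-0.01,-0.02],[0,0,-0.015],[0,0,-0.005],[0,0,0]]' --twist '[[0,0,0],[0,0,0],[0,0,0],[0,0,0]]'

```text
time: 4.95
eef_pos: [0.5833, 0.0777, 0.1317]
tcp_rot: [0.981, 0.193, 0.01, -0.002]
contact_force: [-0.7, -0.3, -0.9]
opening: 0.002
```

```bash
python3 - <<'E'
from plant import *
import cv2
s=get_state();print(s["eef_pos"],s["contact_force"])
a=read_camera("scene");b=read_camera("side")
import numpy as np
cv2.imwrite("pics/s2.png",np.hstack([cv2.resize(a["img"][190:290,284:384],(400,400)),cv2.resize(b["img"][200:300,280:380],(400,400))]))
E
```

```text
[0.58329066 0.07769287 0.13172591] [-0.69184777 -0.29772521 -0.88293689]
```

View pics/s2.png

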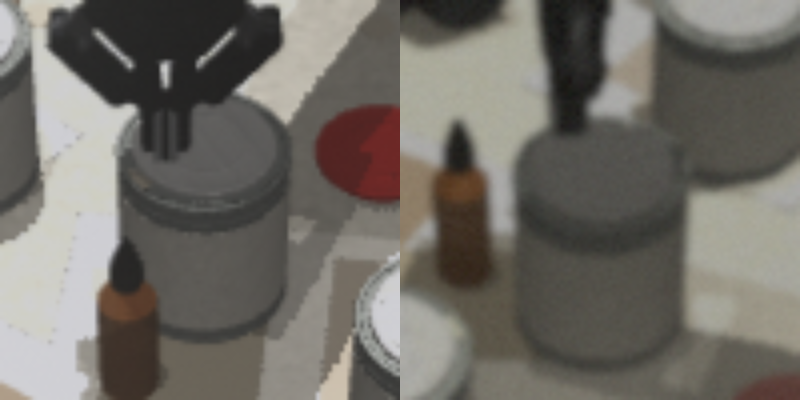

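The fingertips are over the lump-side quadrant: left panel (165,155), with the lump at about (135,185). Pressing down gently now.

Call:
move_arm --linear '[[0,0,-0.004],[0,0,-0.003],[0,0,-0.003]]' --twist '[[0,0,0],[0,0,0],[0,0,0]]'

```text
time: 5.3
eef_pos: [0.5861, 0.0793, 0.1254]
tcp_rot: [0.981, 0.194, 0.014, -0.001]
contact_force: [-0.8, 1.0, -0.7]
opening: -0.006
```

Call:
move_arm --linear '[[-0.003,-0.003,0],[-0.001,-0.001,-0.003],[0,0,-0.003]]' --twist '[[-0.2,1.0,0],[-0.2,0.7,0],[0,0,0]]'

```text
time: 5.55
eef_pos: [0.5829, 0.0758, 0.1223]
tcp_rot: [0.981, 0.194, -0.002, -0.001]
contact_force: [-5.8, 1.0, 10.7]
opening: -0.004
```

Call:
move_arm --linear '[[-0.001,0,-0.004],[-0.001,0,-0.004]]' --twist '[[0,0,0],[0,0,0]]'

```text
time: 5.72
eef_pos: [0.5829, 0.0757, 0.121]
tcp_rot: [0.981, 0.194, -0.001, -0.0]
contact_force: [-8.8, -0.5, 20.8]
opening: 0.0
```

Call:
move_arm --linear '[[0,0,-0.005],[0,0,-0.005]]' --twist '[[0,0,0],[0,0,0]]'

```text
time: 5.88
eef_pos: [0.5831, 0.0758, 0.121]
tcp_rot: [0.981, 0.195, -0.004, -0.001]
contact_force: [-12.2, 0.7, 22.0]
opening: -0.003
```

Call:
move_arm --linear '[[-0.002,0,-0.007],[-0.002,0,-0.008],[-0.002,0,-0.008]]' --twist '[[0,0,0],[0,0,0],[0,0,0]]'

```text
time: 6.13
eef_pos: [0.5831, 0.0758, 0.1209]
tcp_rot: [0.981, 0.195, -0.001, 0.001]
contact_force: [-13.0, -1.1, 28.5]
opening: 0.002
```

Lid 2 now stands at the home height (0.1209 on a firm stop). I'll lift off and look.

Call:
move_arm --linear '[[0,0,0.01],[0,0,0.03],[0,0,0.03],[-0.014,-0.038,0],[-0.014,-0.038,0],[-0.014,-0.038,0],[-0.014,-0.038,0],[0,0,0]]' --twist '[[0,0,0],[0,0,0],[0,0,0],[0,0,0],[0,0,0],[0,0,0],[0,0,0],[0,0,0]]'

```text
time: 6.8
eef_pos: [0.5279, -0.0808, 0.2039]
tcp_rot: [0.98, 0.199, 0.003, 0.004]
contact_force: [0.2, -0.3, -0.2]
opening: 0.002
```

```bash
cat > chk.py <<'E'
from plant import *
from h import *
import sys
seeds={"scene":[(395,270),(334,227),(271,200),(203,195)],"side":[(274,290),(330,244),(363,203),(361,160)]}
C=[(.6336,.2574),(.5608,.0922),(.5262,-.083),(.573,-.2522)]
for n in seeds:
    c=read_camera(n);W=cloud(c);cv2.imwrite(f"pics/{n}{sys.argv[1]}.png",c["img"])
    for i in range(4):
        P=W.reshape(-1,3);D=P[:,:2]-C[i];m=(np.hypot(*D.T)<.036)&(abs(P[:,2]-.114)<.012)
        co=np.linalg.lstsq(np.c_[D[m],np.ones(m.sum())],P[m,2],rcond=None)[0]
        print(n,i+1,m.sum(),co[[2,0,1]].round(4))
s=get_state();print(s["time"],s["eef_pos"],s["contact_force"])
E
python3 chk.py 2
```

```text
scene 1 709 [ 0.1128 -0.009  -0.0062]
scene 2 560 [ 0.113  -0.0007  0.    ]
scene 3 481 [ 0.1131 -0.0135  0.0065]
scene 4 442 [ 0.113  -0.0034  0.0184]
side 1 728 [0.112  0.004  0.0009]
side 2 555 [ 0.1124  0.0091 -0.001 ]
side 3 416 [ 0.1124 -0.0034 -0.0021]
side 4 153 [ 0.1126 -0.0079 -0.0189]
6.9 [ 0.52908292 -0.07709132  0.20366898] [0.34516643 0.61178278 0.33123728]
```

View pics/scene2.png

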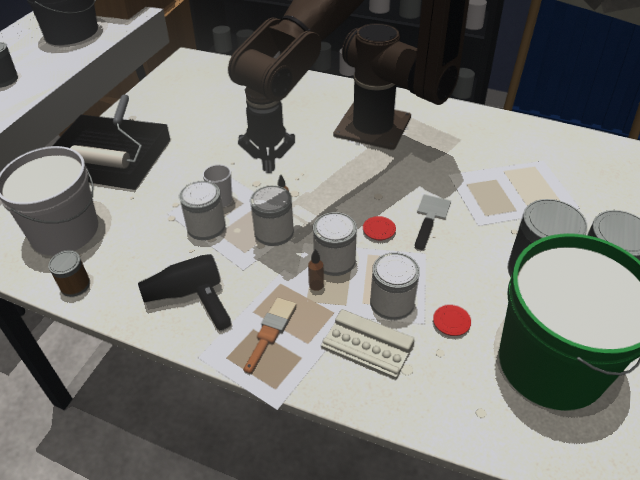

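Lid 2 is now level (slopes about 0, z 0.113), and nothing else in the image has moved. Tin 3 is next.

Call:
move_arm --linear '[[0,-0.003,-0.03],[0,0,-0.03],[0,0,-0.008],[0,0,-0.003],[0,0,0]]' --twist '[[0,0,0],[0,0,0],[0,0,0],[0,0,0],[0,0,0]]'

```text
time: 7.32
eef_pos: [0.5317, -0.0771, 0.1332]
tcp_rot: [0.98, 0.201, 0.006, 0.003]
contact_force: [-0.4, -0.2, 0.5]
opening: -0.001
```

Call:
move_arm --linear '[[-0.005,-0.005,-0.004],[0,0,-0.004],[0,0,-0.003],[0,0,-0.003]]' --twist '[[0,0,0],[0,0.5,0],[0,0,0],[0,0,0]]'

```text
time: 7.65
eef_pos: [0.5292, -0.0816, 0.1225]
tcp_rot: [0.979, 0.203, 0.004, 0.004]
contact_force: [0.2, 0.5, 0.7]
opening: 0.0
```

Call:
move_arm --linear '[[0,0,-0.003],[0,0,-0.004],[0,0,-0.004]]' --twist '[[0,0,0],[0,0,0],[0,0,0]]'

```text
time: 7.9
eef_pos: [0.5299, -0.0818, 0.121]
tcp_rot: [0.979, 0.203, 0.002, 0.003]
contact_force: [-9.7, 1.2, 18.8]
opening: 0.0
```

Call:
move_arm --linear '[[0,0,-0.004],[0,0,0.015],[0,0,0.03],[0.0085,-0.034,0],[0.0085,-0.034,0],[0.0085,-0.034,0],[0.0085,-0.034,0],[0.0085,-0.034,0],[0,0,0],[0,0,0]]' --twist '[[0,0,0],[0,0,0],[0,0,0],[0,0,0],[0,0,0],[0,0,0],[0,0,0],[0,0,0],[0,0,0],[0,0,0]]'

```text
time: 8.73
eef_pos: [0.5758, -0.2596, 0.1752]
tcp_rot: [0.979, 0.206, 0.005, 0.007]
contact_force: [0.5, 0.6, -0.6]
opening: 0.002
```

Call:
move_arm --linear '[[-0.003,0.006,-0.03],[0,0,-0.01],[0,0,-0.003],[0,0,-0.003],[0,0,-0.003]]' --twist '[[0,0,0],[0,0,0],[0,0,0],[0,0,0],[0,0,0]]'

```text
time: 9.15
eef_pos: [0.5737, -0.252, 0.1272]
tcp_rot: [0.978, 0.206, 0.006, 0.008]
contact_force: [0.2, -0.1, 0.9]
opening: 0.003
```

Call:
move_arm --linear '[[0,0,-0.003],[0,0,-0.003],[0,0,-0.003],[0,0,-0.003]]' --twist '[[0,0,0],[0,0,0],[0,0,0],[0,0,0]]'

```text
time: 9.48
eef_pos: [0.5748, -0.2514, 0.121]
tcp_rot: [0.978, 0.208, 0.006, 0.008]
contact_force: [-6.3, 3.8, 15.1]
opening: -0.001
```

Call:
move_arm --linear '[[0,0,-0.004],[0,0,-0.004]]' --twist '[[0,0,0],[0,0,0]]'

```text
time: 9.65
eef_pos: [0.5752, -0.2515, 0.1211]
tcp_rot: [0.978, 0.208, 0.005, 0.008]
contact_force: [-6.4, 3.7, 12.8]
opening: 0.001
```

Call:
move_arm --linear '[[0,0,0.015],[0,0,0.03],[0,0,0.04],[0,0,0.04],[-0.03,-0.028,0],[-0.03,-0.028,0],[-0.03,-0.028,0],[-0.03,-0.028,0],[-0.02,-0.03,0],[0,0,0],[0,0,0]]' --twist '[[0,0,0],[0,0,0],[0,0,0],[0,0,0],[0,0,0],[0,0,0],[0,0,0],[0,0,0],[0,0,0],[0,0,0],[0,0,0]]'

```text
time: 10.57
eef_pos: [0.4314, -0.3975, 0.2627]
tcp_rot: [0.977, 0.212, 0.009, 0.016]
contact_force: [0.2, 1.0, -0.3]
opening: -0.001
```

```bash
python3 chk.py 3
```

```text
scene 1 707 [ 0.1127 -0.0006  0.0003]
scene 2 558 [ 0.1131  0.0036 -0.0029]
scene 3 478 [ 0.113  -0.0048  0.0021]
scene 4 436 [0.1131 0.0124 0.0285]
side 1 714 [0.1119 0.0063 0.0047]
side 2 550 [0.1123 0.0031 0.0017]
side 3 412 [0.1123 0.0013 0.0027]
side 4 309 [ 0.1125 -0.0016 -0.002 ]
10.6667 [ 0.43231285 -0.39653138  0.26245274] [ 0.30560069  0.3958503  -0.52324338]
```

View pics/scene3.png

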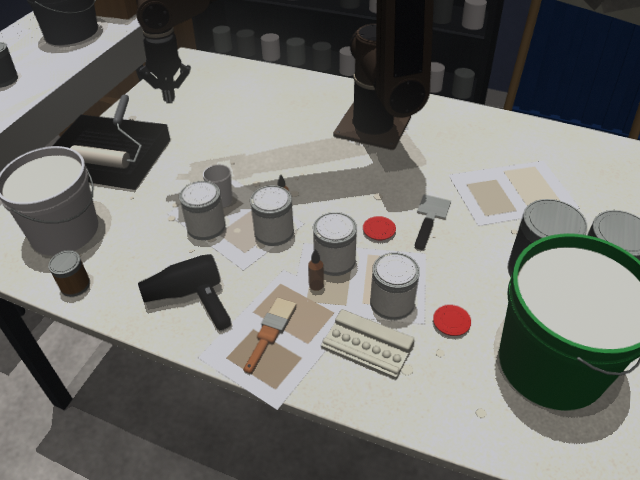

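The view is clear, and all tins and other objects look the same as in the first picture. The scene camera's lid 4 slope (0.03) disagrees with the side camera's (about 0), so I'll repeat it with several frames and a robust fit.

```bash
python3 - <<'E'
from plant import *
from h import *
from scipy.optimize import least_squares
C=[(.6336,.2574),(.5608,.0922),(.5262,-.083),(.573,-.2522)]
for n in ("scene","side"):
    P=np.concatenate([cloud(read_camera(n)).reshape(-1,3) for _ in range(6)])
    for i in range(4):
        D=P[:,:2]-C[i];m=(np.hypot(*D.T)<.034)&(abs(P[:,2]-.113)<.008)
        A=np.c_[D[m],np.ones(m.sum())];z=P[m,2]
        r=least_squares(lambda p:A@p-z,[0,0,.113],loss="soft_l1",f_scale=.001)
        print(n,i+1,m.sum(),r.x.round(4))
print(get_state()["time"])
E
```

```text
scene 1 3728 [-0.0049 -0.0053  0.1127]
scene 2 3025 [ 0.0056 -0.0088  0.113 ]
scene 3 2580 [-0.0011 -0.0032  0.113 ]
scene 4 2355 [0.0088 0.02   0.1131]
side 1 3854 [-1.00e-04 -9.00e-04  1.12e-01]
side 2 2946 [ 0.0052 -0.0016  0.1124]
side 3 2204 [-0.003   0.0018  0.1123]
side 4 1658 [0.0013 0.0015 0.1125]
11.2667
```

```bash
python3 -c "
from plant import *
print(sign_off())"
```

```text
the job is handed in; nothing more can be done
None
```

I pressed the four lids in order from left to right, and the rocking one, lid 2, now measures level and at home height. The job is handed in; sign-off gave no verdict.

- **Pressing:** Lids 1, 3 and 4 each felt firm at about 15–19 N. Lid 2 was propped up toward +x,−y, tilted about 2.5°. I pressed it above its lump with up to about 28 N, until it stopped at the same height as the others (tool at z = 0.121 m).
- **Final checks:** The arm finished clear of everything at about 11 s. All lid centres measured 112–113 mm high, and in the pictures nothing else had moved. Lid tilts were mostly under 0.007 rad. Lid 2 read 0.010 rad from the scene camera and 0.005 rad from the side camera, inside the 0.017 limit.
- **Disagreement:** The scene camera read about 0.02 rad of tilt on lid 4, while the side camera read about 0.002. The scene camera already read about 0.017 there before I touched anything, and the lid felt firm. I took it as a depth bias in that view and left lid 4 as it was.

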